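Tip the oiled drawer knobs into the catch box

ROBOT

A 6-joint arm with a two-finger parallel gripper is mounted at the origin on the work surface. World frame = base frame: x ahead of the robot, y to its left, z up, the work surface at z = 0. Lengths are in mm, angles in rad, forces in N, time in s.
With the tool pointing down it reaches from about 300 to 875 mm from the base axis. Payload 6.4 kg.
Tool frame: the origin (TCP) lies on the front face of the gripper's body, between the roots of the fingers; the fingertips stand 73 mm ahead of it and the grasp point (between the pads) lies 54 mm ahead of it (env.tcp_to_grasp is the distance from the TCP to the grasp point, in mm); z points along the fingers, y is the direction in which the jaws open and shut (so a half turn about z gives the same grasp; the last joint's range is limited). The gripper opens to 85 mm and grips with 20 to 120 N. Pads are 22 mm wide; open, the fingers measure 114 mm over their backs; the gripper's body (76 mm by 85 mm) begins 54 mm behind the grasp point. The pads swing forward as they close: fully open they stand 13 mm farther back than shut.
Start: joints at [1.045, 0.181, 1.607, -0, 1.354, -0.206], TCP at [180.755, 545.866, 303.888] pointing down, gripper open.
Joint ranges: [-2.99, 2.99], [-0.89, 2.07], [0.3, 2.58], [-1.14, 4.28], [0, 2.63], [-3.12, 3.12]. Speed limits (rad/s): [2.57, 2.57, 3.01, 3.14, 3.14, 3.14].

INTERFACE

Orientations are given as a unit quaternion [w, x, y, z].
In Python, from workcell import env gives the robot as it stands. The module is installed in compiled form; this text tells all that it offers.
- The arm moves only by the tool arm_command, never from a script. Its argument "rows" is a list of rows, each a list of 6 numbers: the shift along the tool's x, y, z in cm, then the turn, a rotation vector about the tool's x, y, z in degrees. In form: [[x, y, z, wx, wy, wz], ...]. A call has exactly 5 rows; each row is the pose to reach, as a shift and turn from the pose commanded when the call began, along the tool's axes at that moment; what a row does not reach only later rows make up. A row lasts 1/10 s, in which the tool goes at most 50 mm and 8.59 degrees, less where a joint would pass 70% of its speed; a pose out of reach is approached as far as the arm can. A call with a gripper value outside its range is refused whole. "jaw" is the opening, from 0 (shut) to 1 (fully open), set as the call begins (left out, the last holds). The fingers move at their own pace and stop on an object; "newtons" is the grip in N (left out, the last holds). Time passes only in rows, so rows that repeat a pose let the fingers close, or fill a call up. It gives the time, the measured TCP pose, the force and the opening at its end, in the units of the state.
- env.state(): the state, without advancing time (a new reading comes with each control period).
- env.snapshot(name): name is "side" or "top" or "wrist"; returns the picture (480x640x3 uint8, red, green, blue); there is no depth.
- env.camera_model(name): a dict with "fov_y" (degrees; the focal length in pixels is half the picture's height over the tangent of half this angle, whatever the lens; pixels are square), "cx", "cy" (the principal point, pixels), "extrinsics" (4x4, takes a point from camera to world coordinates). Camera axes: x right, y down, z forward; pixel columns grow to the right and rows downward; lengths in mm; the calibration is good to about 2 mm. A picture is of the moment at which its call begins: read the wrist's pose just before it. camera_model takes no time and is no camera call; for the wrist camera it gives the pose at the moment of the call.
- env.sign_off(): hands the job in, once; it reports no verdict.
The state is a dict: "t": time; "joints": joint angles; "dq": joint speeds; "joint_torque": joint torques, N m; "tcp_pos": TCP position; "tcp_rot": TCP orientation; "ft_force": force on the tool from outside, world axes, zero at the start; "moment": the same for the moment, N m; "grip_width": opening from 0.0 (shut) to 1.0 (fully open).
Only numpy, scipy, OpenCV 4.12 (cv2) and the standard library are available. Lean on these libraries where they do the work, as an engineer would, in place of code of your own. Each camera call takes 0.05 s, during which the arm holds its last target.

TASK

The three drawer knobs in the tipping tray are freshly oiled and must not be touched: pull the gate at the tray's outlet fully up, then press the red ledge slowly down until the tray sits on its stop and hold it there for two or three seconds with a steady push of about 14 N (never more than 25 N on the ledge) so that all the knobs slide out into the catch box. Then let the tray come back up level, leave the gate up, and do not disturb the other things on the bench.

Things in the scene. Friction and masses are not known exactly. Their poses are not given: they have to be found in the camera images.
- gate_grip (a point): middle of the brass grip tab on the gate at the tray's outlet end. Tab: 30 mm (x) by 12 mm (y) by 39 mm tall; pinch it from above across the 12 mm. This point is 19.5 mm below the tab's top and 22 mm above the 90 x 6 mm gate panel. x runs across the tray, y along it towards the catch box, z up while the tray is level
- gate (a joint): how far the gate is raised, m: 0 shut, 0.036 fully up; starts 0 to 0.006. It slides straight up with about 3 N of friction and stays where it is left
- tray (a joint): tilt of the tray, rad: 0 level (a counterweight brings it back there), growing as the outlet end goes down; a steel block under the tray stops it hard somewhere between 0.37 and 0.57, each time elsewhere: feel for it. The pivot is damped: pushing costs about 0.6 N more per 10 mm/s at the ledge, and let go the tray takes about a second to come back level
- tray_pivot (a point): middle of the tray's pivot axis (along x), half-way along the tray, 140 mm above the bench, at the tray's underside; same axes as gate_grip. The tray is 310 mm (y) by 110 mm (x) with walls up to 36 mm above its underside
- ledge: red press ledge sticking out sideways from the tray on its -x side (the robot's side) near the outlet, 60 mm (x) by 50 mm (y); origin at the centre of its upper face, axes as gate_grip, 95 mm from the pivot along the tray. Pressed slowly, some 3 to 8 N carry it down the 35 to 55 mm to the stop; then the force climbs by 7 N per mm, as the ledge is mounted on stiff rubber and gives a little (1 mm per 7 N)
- box: open wooden catch box, fixed below and beyond the outlet; 140 mm (x) by 200 mm (y), walls 6 mm thick and 55 mm high, its far wall 100 mm; origin at the centre of its underside; y points away from the tray
- knob1_center (a point): centre of a turned wooden drawer knob (pale), 32 mm across, 25 mm tall, starting upright in the tray
- knob2_center (a point): centre of a turned wooden drawer knob (mid brown), 32 mm across, 25 mm tall, starting upright in the tray
- knob3_center (a point): centre of a turned wooden drawer knob (dark), 32 mm across, 25 mm tall, starting upright in the tray
- glue: bystander: yellow glue bottle with red cap, 56 mm across, 160 mm tall; origin at the bench, under its middle; leave it alone
- oil_tin: bystander: round tin, 72 mm across, 75 mm tall; origin at the bench, under its middle; leave it alone
- sanding_block: bystander: cork block 60 x 100 x 30 mm; origin at the bench, under its middle; leave it alone
- offcut: bystander: pale wood offcut 50 x 50 x 45 mm; origin at the bench, under its middle; leave it alone
- mallet: bystander: wooden hammer lying flat; origin at its underside near its middle; leave it alone
- rack: bystander: small dark wooden frame, a 160 mm bar on two feet, 60 mm tall; origin at the bench, under its middle; leave it alone
- cup: bystander: blue cup, 76 mm across, 100 mm tall; origin at the bench, under its middle; leave it alone
- knob1: the same knob as point knob1_center; origin at the centre of its foot
- knob2: the same knob as point knob2_center; origin at the centre of its foot
- knob3: the same knob as point knob3_center; origin at the centre of its foot

How it is judged (in metres and radians):
On the way, in this order (a step that is already met when the one before it is completed fails the run):
1. the gate is raised at least 30 mm while the tray is still level (within 0.1 rad) (value of joint gate above 0.03 m and value of joint tray below 0.1 rad), for 0.2 s.
2. the tray sits on its stop (tilt over 0.36 rad) while the ledge is pressed with 9 to 20 N for 1.0 s without a break (value of joint tray above 0.36 rad and contact force between ledge and anything else between 9 and 20 N), for 1 s.
At the end, for the whole second after the job is handed in: all three knobs lie at rest (under 0.03 m/s) inside the catch box (centres within its walls and less than 55 mm above the bench), the tray is back level (tilt under 0.05 rad) and the gate is still up (at least 28 mm) (x of knob1_center in the frame of box between -0.065 and 0.065 m and y of knob1_center in the frame of box between -0.095 and 0.095 m and z of each of knob1_center, knob2_center, knob3_center in the frame of box below 0.055 m and linear speed of each of knob1, knob2, knob3 below 0.03 m/s and x of knob2_center in the frame of box between -0.065 and 0.065 m and y of knob2_center in the frame of box between -0.095 and 0.095 m and x of knob3_center in the frame of box between -0.065 and 0.065 m and y of knob3_center in the frame of box between -0.095 and 0.095 m and value of joint tray below 0.05 rad and value of joint gate above 0.028 m); the robot touches nothing.
It fails at once if the ledge is pressed with more than 25 N (contact force between ledge and anything else above 25 N).
It fails at once if the robot touches a knob (contact force between any of knob1, knob2, knob3 and the fingers above 0.3 N or contact force between any of knob1, knob2, knob3 and the arm above 0.3 N).
It fails at once if another thing on the bench is shifted by more than 20 mm (distance of any of glue, oil_tin, sanding_block, offcut, mallet, rack, cup from where it was at the start of the episode above 0.02 m).
It also fails if it takes over 72 s, if anything falls off the work surface, if the arm or the gripper's body presses on something with over 40 N, if the wrist force passes 120 N, or if a joint passes its speed limit or range.

## Working session

There is one attempt and no reset: what is moved stays moved. The work goes in short steps, Python scripts to look and compute and a tool call to move; the robot and the scene stay as the last step left them, time stands still between calls to the robot, and variables do not carry over. Pictures are saved under pics/ and viewed, and the job is handed in when it is done.

Besides the shell and the picture viewer there is one more tool, called as name(argument=value, ...), one argument or row to a line, values as JSON. arm_command: Moves the arm, as the interface text tells. Its arguments: {"type":"object","properties":{"rows":{"type":"array","items":{"type":"array","items":{"type":"number"}}},"jaw":{"type":"number"},"newtons":{"type":"number"}},"required":["rows"]}

```bash
mkdir -p pics
cat > h.py <<'E'
import numpy as np,cv2
from workcell import env
def snap(n,f):
    m=env.camera_model(n); im=env.snapshot(n); cv2.imwrite('pics/'+f,cv2.cvtColor(im,cv2.COLOR_RGB2BGR)); return im,m
def ray(m,u,v):
    f=240/np.tan(np.radians(m['fov_y'])/2); E=np.array(m['extrinsics'])
    d=E[:3,:3]@np.array([(u-m['cx'])/f,(v-m['cy'])/f,1]); return E[:3,3],d/np.linalg.norm(d)
def plane(m,u,v,z):
    o,d=ray(m,u,v); return o+d*(z-o[2])/d[2]
def tri(l):
    A=np.zeros((3,3));b=np.zeros(3)
    R=[ray(*x) for x in l]
    for o,d in R:
        P=np.eye(3)-np.outer(d,d);A+=P;b+=P@o
    p=np.linalg.solve(A,b); return p,[np.linalg.norm((np.eye(3)-np.outer(d,d))@(p-o)) for o,d in R]
def proj(m,p):
    f=240/np.tan(np.radians(m['fov_y'])/2); E=np.array(m['extrinsics']); q=E[:3,:3].T@(np.array(p)-E[:3,3])
    return m['cx']+f*q[0]/q[2],m['cy']+f*q[1]/q[2]
E
python3 - <<'E'
from h import *
print(env.state())
for n in('top','side','wrist'):
    im,m=snap(n,n+'0.png'); print(n,m)
E
```

```text
{'t': 0.0, 'joints': array([ 1.04471142e+00,  1.81538016e-01,  1.60804150e+00, -6.80796593e-05,
        1.35379975e+00, -2.06323232e-01]), 'dq': array([-0.00042022, -0.00014178,  0.00198445,  0.00026911,  0.00100273,
        0.00162374]), 'joint_torque': array([ 4.57511342e-04, -4.44861066e+01, -3.51344454e+01,  7.26764210e-05,
        8.99771199e-03,  2.21654324e-05]), 'tcp_pos': array([180.5290652 , 545.45587704, 302.96955865]), 'tcp_rot': array([-2.88839091e-04,  1.59193237e-01,  9.87247038e-01, -8.45976775e-04]), 'ft_force': array([ 0.26266057, -0.210521  , -0.65000125]), 'moment': array([-0.01148685, -0.00957394, -0.00424053]), 'grip_width': 1.0009412452739486}
top {'fov_y': 49.41813401613524, 'cx': 319.2856740671198, 'cy': 232.31115146803498, 'extrinsics': array([[-7.42012381e-03, -9.98685761e-01,  5.07118648e-02,
         5.23266257e+02],
       [-9.99969208e-01,  7.28100289e-03, -2.92754810e-03,
         1.58715842e+01],
       [ 2.55446737e-03, -5.07320260e-02, -9.98709035e-01,
         1.41823193e+03],
       [ 0.00000000e+00,  0.00000000e+00,  0.00000000e+00,
         1.00
[... 198 characters left out ...]

       [-7.12329974e-01, -4.81130123e-01,  5.10979269e-01,
        -5.96089203e+02],
       [ 8.07923941e-04, -7.28613383e-01, -6.84924730e-01,
         9.25390920e+02],
       [ 0.00000000e+00,  0.00000000e+00,  0.00000000e+00,
         1.00000000e+00]])}
wrist {'fov_y': 62.462027609157204, 'cx': 316.5154375496816, 'cy': 239.30396498698383, 'extrinsics': array([[ 3.15024240e-01,  9.15622713e-01,  2.49789464e-01,
         1.17244899e+02],
       [ 9.49080885e-01, -3.03284333e-01, -8.52296156e-02,
         5.68501310e+02],
       [-2.28094078e-03,  2.63919800e-01, -9.64541931e-01,
         3.72442133e+02],
       [ 0.00000000e+00,  0.00000000e+00,  0.00000000e+00,
         1.00000000e+00]])}
```

View pics/top0.png

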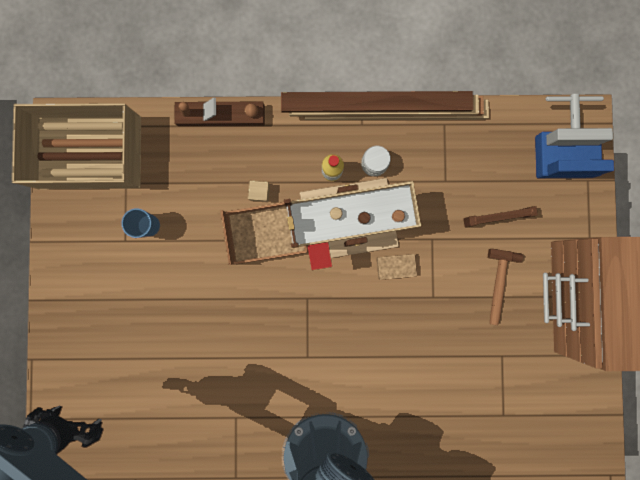

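View pics/side0.png

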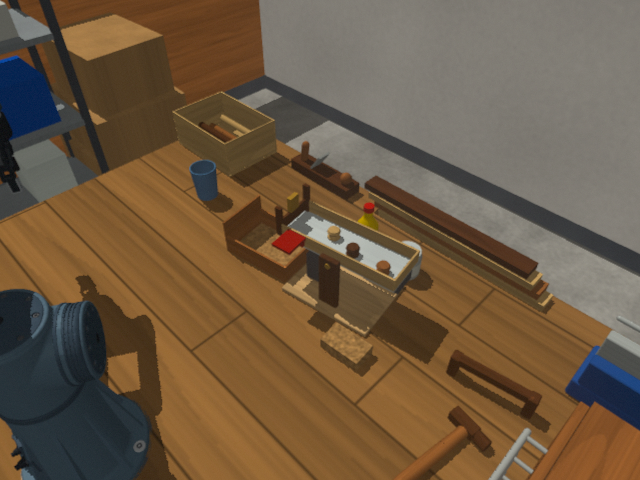

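Run:
```python
import cv2
a=cv2.imread('pics/top0.png')[160:290,200:440]; b=cv2.imread('pics/side0.png')[170:350,210:430]
cv2.imwrite('pics/a.png',cv2.resize(a,None,fx=3.3,fy=3.3,interpolation=2)); cv2.imwrite('pics/b.png',cv2.resize(b,None,fx=3.3,fy=3.3,interpolation=2))
```

```text
(no output)
```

View pics/a.png

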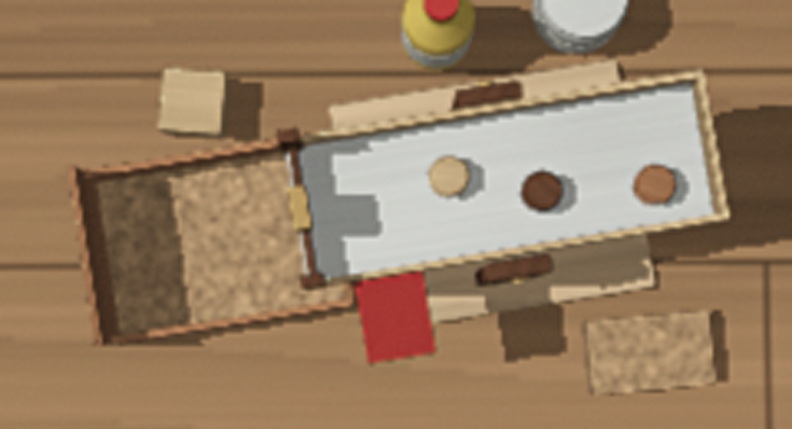

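View pics/b.png

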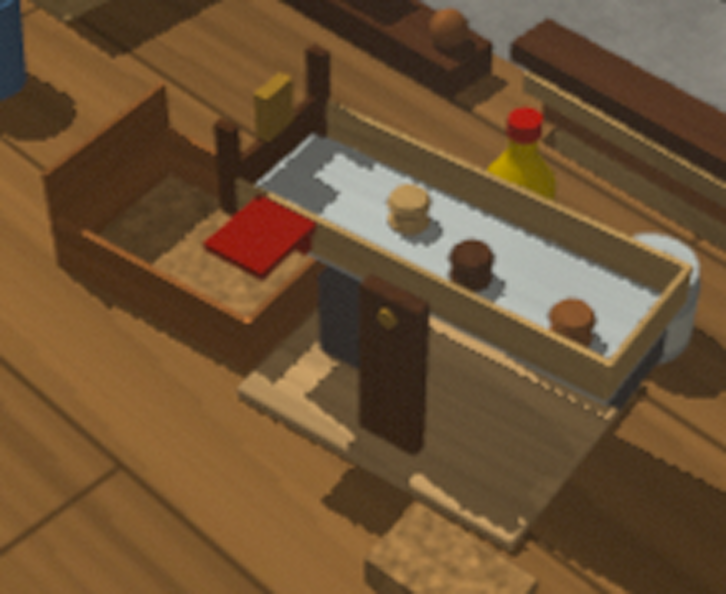

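View pics/wrist0.png

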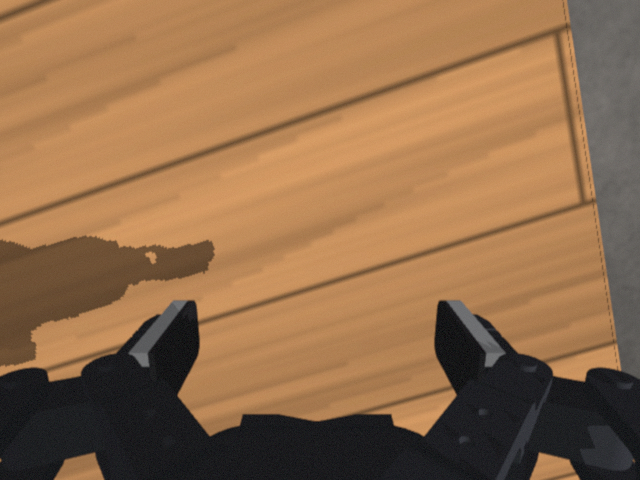

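Run:
```python
from h import *
M={n:env.camera_model(n) for n in('top','side')}
I={n:cv2.imread(f'pics/{n}0.png') for n in M}
def comp(n,lo,hi,box):
    h=cv2.cvtColor(I[n],cv2.COLOR_BGR2HSV); x0,y0,x1,y1=box
    m=cv2.inRange(h,lo,hi); z=np.zeros_like(m); z[y0:y1,x0:x1]=m[y0:y1,x0:x1]
    k,l,s,c=cv2.connectedComponentsWithStats(z); i=1+s[1:,4].argmax(); 
    pts=np.argwhere(l==i)[:,::-1].astype(np.float32); r=cv2.minAreaRect(pts)
    print(n,s[i],c[i],cv2.boxPoints(r).round(1).tolist()); return c[i],l==i
print(cv2.cvtColor(I['side'],cv2.COLOR_BGR2HSV)[200:206,290:296].tolist()[2])
print(cv2.cvtColor(I['top'],cv2.COLOR_BGR2HSV)[222,285:297].tolist())
rt,_=comp('top',(0,150,80),(6,255,255),(290,235,340,280)); rs,_=comp('side',(0,150,60),(6,255,255),(265,225,312,260))
print('ledge',tri([(M['top'],*rt),(M['side'],*rs)]))
gt,_=comp('top',(15,120,120),(30,255,255),(284,210,298,235)); gs,_=comp('side',(15,120,60),(30,255,255),(280,185,302,218))
print('tab',tri([(M['top'],*gt),(M['side'],*gs)]))
z=lambda u,v:(200+u/3.3,160+v/3.3)
for n,(u,v) in dict(farR=(700,75),nearR=(725,215),nearL=(330,279),farL=(302,138)).items(): print(n,plane(M['top'],*z(u,v),176).round(1))
for n,(u,v) in dict(a=(75,172),b=(103,340)).items(): print('boxfar',n,plane(M['top'],*z(u,v),100).round(1))
for n,(u,v) in dict(p1=(288,138),p2=(313,281)).items(): print('post',n,plane(M['top'],*z(u,v),230).round(1))
```

```text
[[19, 178, 83], [19, 174, 79], [20, 177, 78], [20, 169, 80], [19, 172, 80], [18, 166, 77]]
[[16, 98, 170], [16, 96, 156], [18, 107, 167], [21, 113, 198], [20, 118, 188], [19, 119, 187], [20, 121, 187], [19, 129, 174], [17, 60, 98], [90, 6, 131], [53, 8, 135], [30, 6, 132]]
top [307 242  25  28 517] [319.23984526 255.64796905] [[306.5, 245.1999969482422], [327.5, 241.8000030517578], [331.5, 266.20001220703125], [310.6000061035156, 269.70001220703125]]
side [272 229  33  25 469] [288.81236674 240.99147122] [[271.20001220703125, 244.60000610351562], [281.0, 225.0], [306.6000061035156, 237.8000030517578], [296.79998779296875, 257.3999938964844]]
ledge (array([531.80728518,  11.86775563, 171.5486559 ]), [np.float64(1.3519059024975781), np.float64(1.3519059024974824)])
top [288 216   6  14  41] [290.82926829 222.29268293] [[287.29998779296875, 216.5], [291.29998779296875, 215.6999969482422], [293.79998779296875, 228.1999969482422], [289.79998779296875, 229.0]]
side [280 185  22  31 560] [289.81785714 197.57678571] [[280.0, 185.0], [301.0, 185.0], [301.0, 215.0], [280.0, 215.0]]
tab (array([605.96390338,  79.80239315, 214.02663823]), [np.float64(2.790939589018191), np.float64(2.790939589018237)])
farR [ 703.7 -211.2  176. ]
nearR [ 601.7 -227.6  176. ]
nearL [557.5  58.4 176. ]
farL [659.8  78.1 176. ]
boxfar a [643.2 256.3 100. ]
boxfar b [514.3 234.7 100. ]
post p1 [654.   85.1 230. ]
post p2 [554.7  68.3 230. ]
```

```bash
cat >> h.py <<'E'
from scipy.spatial.transform import Rotation as Ro
def R0():
    q=env.state()['tcp_rot']; return Ro.from_quat([q[1],q[2],q[3],q[0]])
def Rt(psi):  # tool down, tool y along tray y
    y=np.array([-np.sin(psi),np.cos(psi),0]);z=np.array([0,0,-1.]);x=np.cross(y,z)
    return Ro.from_matrix(np.c_[x,y,z])
def delta(p,R=None):
    s=env.state(); r=R0(); print('pos',s['tcp_pos'].round(1),'F',s['ft_force'].round(2),'t',s['t'])
    print('shift cm',(r.inv().apply(np.array(p)-s['tcp_pos'])/10).round(2), 'turn deg', None if R is None else np.degrees((r.inv()*R).as_rotvec()).round(2))
E
python3 - <<'E'
from h import *
delta([600,80,400],Rt(.152))
E
```

```text
pos [180.6 545.6 303.2] F [ 0.07 -0.34  0.28] t 0.15
shift cm [-54.45 -31.02  -9.66] turn deg [ -0.07  -0.03 -27.03]
```

arm_command(
  rows=[
    [-3.8,-2.2,-2,0,0,0],
    [-7.6,-4.4,-4,0,0,0],
    [-11.4,-6.6,-6,0,0,0],
    [-15.2,-8.8,-8,0,0,0],
    [-19,-11,-9.7,0,0,0],
  ],
  jaw=0.6,
)

```text
t: 0.65
tcp_pos: [327.3, 380.3, 401.9]
tcp_rot: [0.0, 0.159, 0.987, 0.0]
ft_force: [0.9, 0.3, 0.2]
grip_width: 0.604
```

arm_command(
  rows=[
    [-4,-2.2,0,0,0,0],
    [-8,-4.4,0,0,0,0],
    [-12,-6.6,0,0,0,0],
    [-16,-8.8,0,0,0,0],
    [-20,-11,0,0,0,0],
  ],
)

```text
t: 1.15
tcp_pos: [482.7, 212.8, 400.8]
tcp_rot: [-0.0, 0.159, 0.987, 0.0]
ft_force: [0.8, 1.1, -0.0]
grip_width: 0.6
```

arm_command(
  rows=[
    [-3,-2,0,0,0,-5.4],
    [-6,-4,0,0,0,-10.8],
    [-9,-6,0,0,0,-16.2],
    [-12,-8,0,0,0,-21.6],
    [-15.4,-9,0,0,0,-27],
  ],
)

```text
t: 1.65
tcp_pos: [600.2, 78.7, 400.7]
tcp_rot: [-0.0, -0.077, 0.997, -0.0]
ft_force: [0.9, 0.1, 0.4]
grip_width: 0.601
```

arm_command(
  rows=[
    [0,0,0,0,0,0],
    [0,0,0,0,0,0],
    [0,0,0,0,0,0],
    [0,0,0,0,0,0],
    [0,0,0,0,0,0],
  ],
)

```text
t: 2.15
tcp_pos: [599.2, 81.5, 401.3]
tcp_rot: [0.0, -0.076, 0.997, -0.0]
ft_force: [-0.2, 0.2, 0.4]
grip_width: 0.597
```

Run:
```python
from h import *
im,m=snap('wrist','w1.png'); np.save('w1.npy',m,allow_pickle=True)
print(m,env.state()['tcp_pos'])
delta([600,80,400],Rt(.152))
```

```text
{'fov_y': 62.462027609157204, 'cx': 316.5154375496816, 'cy': 239.30396498698383, 'extrinsics': array([[-1.51181554e-01,  9.53299983e-01,  2.61463724e-01,
         5.33158571e+02],
       [ 9.88505881e-01,  1.45933907e-01,  3.94894704e-02,
         7.31475608e+01],
       [-5.11111445e-04,  2.64428509e-01, -9.64405155e-01,
         4.70602463e+02],
       [ 0.00000000e+00,  0.00000000e+00,  0.00000000e+00,
         1.00000000e+00]])} [599.26000022  81.36238773 401.28251874]
pos [599.3  81.4 401.3] F [-0.34  0.24  0.02] t 2.2
shift cm [-0.05 -0.15  0.13] turn deg [-0.    0.03  0.02]
```

View pics/w1.png

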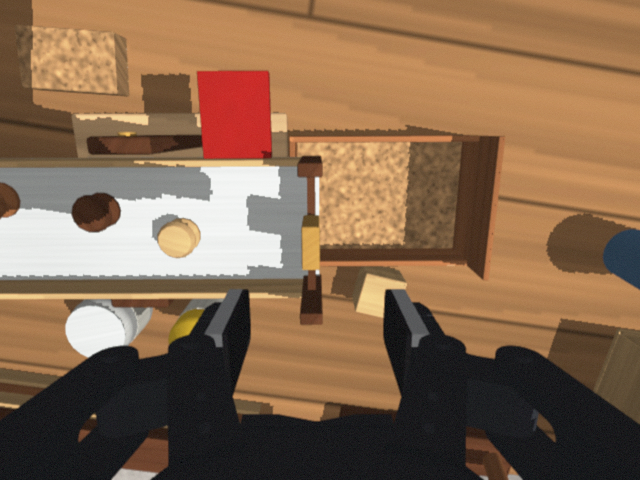

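Run:
```python
import cv2
w=cv2.imread('pics/w1.png')[140:335,190:340]; s=cv2.imread('pics/side0.png')[178:230,270:325]
w=cv2.resize(w,None,fx=3,fy=3,interpolation=0); s=cv2.resize(s,(0,0),fx=6,fy=6,interpolation=0)
import numpy as np
c=np.zeros((600,800,3),np.uint8); c[:585,:450]=w; c[:312,460:790]=s
cv2.imwrite('pics/c.png',c)
```

```text
(no output)
```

View pics/c.png

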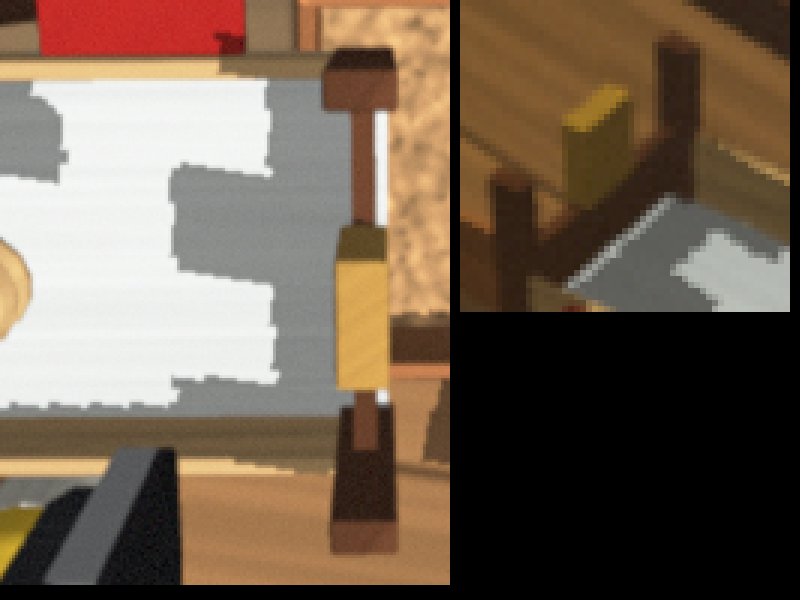

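Run:
```python
from h import *
M={n:env.camera_model(n) for n in('top','side')}; m=np.load('w1.npy',allow_pickle=True).item()
print('tabtop',tri([(m,310.8,248.5),(M['side'],292.8,195.8),(M['top'],290.7,222.0)]))
for a in((302.5,227.3),(319.3,227.5),(318.5,269.7),(303,269.7)): print(plane(m,*a,232).round(1))
h=cv2.cvtColor(cv2.imread('pics/w1.png'),cv2.COLOR_BGR2HSV); k=cv2.inRange(h,(0,170,90),(6,255,255))
p=np.argwhere(k[60:165,190:280])[:,::-1].astype(np.float32)+[190,60]; b=cv2.boxPoints(cv2.minAreaRect(p.astype(np.float32))); print(b)
for z in (170,172,):
  for a in b: print(plane(m,*a,z).round(1))
print('ledge tri',tri([(M['top'],319.24,255.65),(M['side'],288.8,241),(m,*b.mean(0))]))
# post tops: wrist far top front, near
print('post far',tri([(m,190+365/3,140+535/3),(M['side'],270+(680-460)/6,178+42/6)]))
print('post near',tri([(m,190+362/3,140+59/3),(M['side'],270+(515-460)/6,178+182/6)]))
```

```text
tabtop (array([609.1952442 ,  79.04665616, 217.19922095]), [np.float64(1.7258947359382328), np.float64(1.3244704878514577), np.float64(1.106187340800309)])
[591.5  73.2 232. ]
[590.1  83.5 232. ]
[617.5  87.2 232. ]
[619.   77.4 232. ]
[[196.76804  71.04108]
 [268.55493  68.64818]
 [271.5205  157.616  ]
 [199.73361 160.0089 ]]
[505.8 -16.6 170. ]
[496.6  33.2 170. ]
[557.3  42.8 170. ]
[567.2 -10.  170. ]
[506. -16. 172.]
[496.8  33.5 172. ]
[557.2  43.  172. ]
[566.9  -9.5 172. ]
ledge tri (array([531.48836508,  12.09699394, 171.41259256]), [np.float64(0.9634063760044591), np.float64(1.718861172620235), np.float64(0.7627036394576604)])
post far (array([662.66354101,  88.49567277, 213.68155923]), [np.float64(1.6004971042623013), np.float64(1.600497104262381)])
post near (array([554.53656775,  69.45709642, 217.32894745]), [np.float64(4.325847317976638), np.float64(4.325847317976657)])
```

Run:
```python
from h import *
delta([609,80,254],Rt(.152))
```

```text
pos [599.3  81.4 401.3] F [-0.34  0.24  0.02] t 2.2
shift cm [-0.93 -0.28 14.73] turn deg [-0.    0.03  0.02]
```

arm_command(
  rows=[
    [-0.9,-0.3,2,0,0,0],
    [-0.9,-0.3,4,0,0,0],
    [-0.9,-0.3,6,0,0,0],
    [-0.9,-0.3,8,0,0,0],
    [-0.9,-0.3,10,0,0,0],
  ],
)

```text
t: 2.7
tcp_pos: [608.8, 79.4, 300.4]
tcp_rot: [0.0, -0.076, 0.997, -0.0]
ft_force: [0.5, 0.2, 0.2]
grip_width: 0.597
```

arm_command(
  rows=[
    [0,0,1,0,0,0],
    [0,0,2,0,0,0],
    [0,0,3,0,0,0],
    [0,0,4,0,0,0],
    [0,0,4.7,0,0,0],
  ],
)

```text
t: 3.2
tcp_pos: [609.0, 79.0, 253.3]
tcp_rot: [-0.0, -0.076, 0.997, 0.0]
ft_force: [0.9, 1.1, -0.8]
grip_width: 0.599
```

Run:
```python
from h import *
im,m=snap('wrist','w2.png'); snap('side','s2.png')
delta([609,80,254],Rt(.152))
a=cv2.imread('pics/s2.png')[130:330,210:410]; cv2.imwrite('pics/s2c.png',cv2.resize(a,None,fx=3,fy=3))
```

```text
pos [608.6  79.  252.7] F [ 0.6  -0.63 -0.55] t 3.3
shift cm [-0.06  0.1  -0.13] turn deg [ 0.02 -0.11 -0.03]
```

View pics/w2.png

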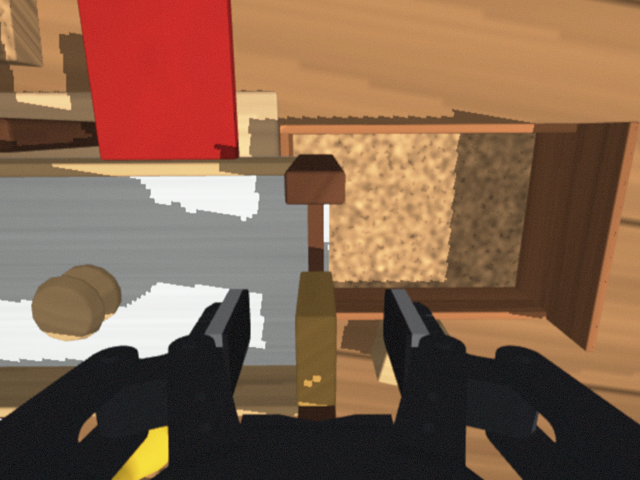

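View pics/s2c.png

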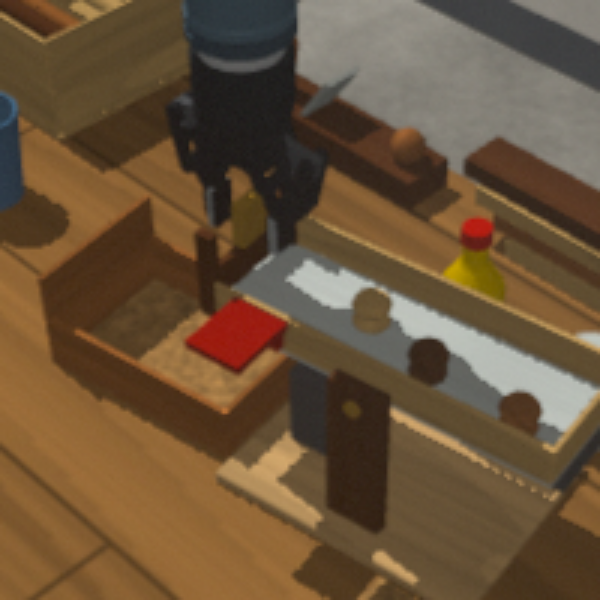

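Tab (wrist, ~(317,340)) sits centred between the pads (215..405), and fingers straddle it. Closing gently.

arm_command(
  rows=[
    [0,0,0,0,0,0],
    [0,0,0,0,0,0],
    [0,0,0,0,0,0],
    [0,0,0,0,0,0],
    [0,0,0,0,0,0],
  ],
  jaw=0.05,
  newtons=30,
)

```text
t: 3.8
tcp_pos: [609.4, 78.9, 254.6]
tcp_rot: [0.001, -0.076, 0.997, -0.0]
ft_force: [0.0, -0.6, 3.6]
grip_width: 0.138
```

arm_command(
  rows=[
    [0,0,0,0,0,0],
    [0,0,0,0,0,0],
    [0,0,0,0,0,0],
    [0,0,0,0,0,0],
    [0,0,0,0,0,0],
  ],
)

```text
t: 4.3
tcp_pos: [609.4, 78.8, 254.1]
tcp_rot: [0.0, -0.076, 0.997, -0.0]
ft_force: [2.2, -2.1, 3.1]
grip_width: 0.136
```

arm_command(
  rows=[
    [0,0,-0.5,0,0,0],
    [0,0,-1,0,0,0],
    [0,0,-1.5,0,0,0],
    [0,0,-2,0,0,0],
    [0,0,-2.5,0,0,0],
  ],
)

```text
t: 4.8
tcp_pos: [609.3, 78.8, 278.2]
tcp_rot: [0.0, -0.076, 0.997, -0.0]
ft_force: [5.0, -1.9, -4.3]
grip_width: 0.139
```

arm_command(
  rows=[
    [0,0,-0.2,0,0,0],
    [0,0,-0.4,0,0,0],
    [0,0,-0.6,0,0,0],
    [0,0,-0.7,0,0,0],
    [0,0,-0.7,0,0,0],
  ],
)

```text
t: 5.3
tcp_pos: [609.3, 78.8, 285.0]
tcp_rot: [0.0, -0.076, 0.997, -0.0]
ft_force: [6.6, -2.0, -4.7]
grip_width: 0.139
```

arm_command(
  rows=[
    [0,0,-0.1,0,0,0],
    [0,0,-0.2,0,0,0],
    [0,0,-0.3,0,0,0],
    [0,0,-0.3,0,0,0],
    [0,0,-0.3,0,0,0],
  ],
)

```text
t: 5.8
tcp_pos: [608.9, 78.8, 285.4]
tcp_rot: [-0.001, -0.075, 0.997, 0.0]
ft_force: [10.7, -0.7, -15.9]
grip_width: 0.136
```

arm_command(
  rows=[
    [0,0,0.1,0,0,0],
    [0,0,0.2,0,0,0],
    [0,0,0.2,0,0,0],
    [0,0,0.2,0,0,0],
    [0,0,0.2,0,0,0],
  ],
)

```text
t: 6.3
tcp_pos: [608.9, 78.8, 285.3]
tcp_rot: [-0.001, -0.076, 0.997, -0.0]
ft_force: [7.0, -1.6, -7.2]
grip_width: 0.138
```

arm_command(
  rows=[
    [0,0,0,0,0,0],
    [0,0,0,0,0,0],
    [0,0,0,0,0,0],
    [0,0,0,0,0,0],
    [0,0,0,0,0,0],
  ],
  jaw=0.5,
)

```text
t: 6.8
tcp_pos: [609.0, 79.1, 287.0]
tcp_rot: [-0.0, -0.076, 0.997, 0.0]
ft_force: [-0.2, -0.3, 0.6]
grip_width: 0.503
```

arm_command(
  rows=[
    [0,0,-2,0,0,0],
    [0,0,-4,0,0,0],
    [0,0,-6,0,0,0],
    [0,0,-8,0,0,0],
    [0,0,-10,0,0,0],
  ],
)

```text
t: 7.3
tcp_pos: [608.9, 79.0, 387.8]
tcp_rot: [0.0, -0.076, 0.997, 0.0]
ft_force: [0.7, -0.5, 0.0]
grip_width: 0.5
```

Run:
```python
from h import *
im,m=snap('wrist','w3.png'); snap('side','s3.png'); M=env.camera_model('side')
delta([609,80,254],Rt(.152))
a=cv2.imread('pics/s3.png')[130:330,210:410]; cv2.imwrite('pics/s3c.png',cv2.resize(a,None,fx=3,fy=3))
print(proj(M,[609,80,217]),proj(M,[609,80,249]))
```

```text
pos [610.1  79.  390.5] F [ 0.51  0.77 -0.02] t 7.4
shift cm [ 0.17  0.14 13.65] turn deg [-0.07  0.34 -0.03]
(np.float64(291.89156929440657), np.float64(195.84413567225047)) (np.float64(291.3547951834019), np.float64(184.63413466313824))
```

View pics/s3c.png

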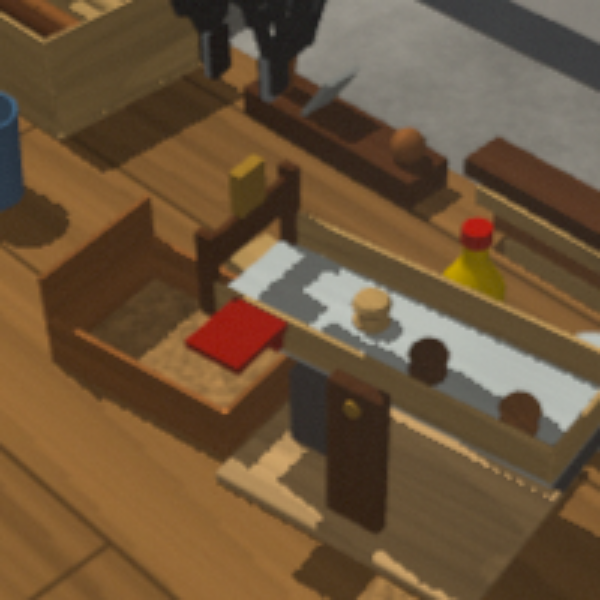

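View pics/w3.png

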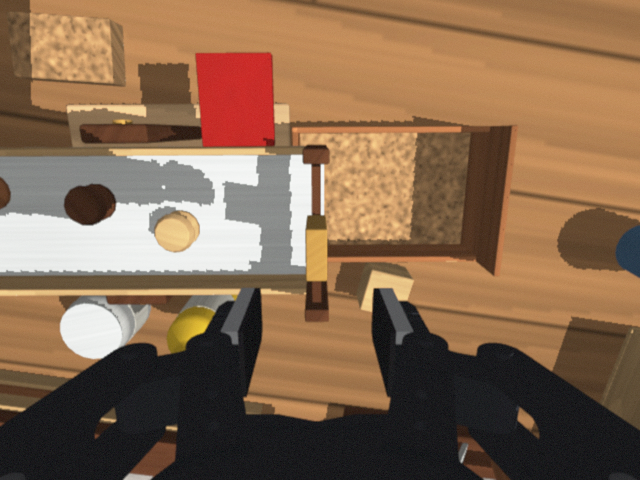

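Run:
```python
from h import *
delta([523,10.5,390],Rt(.152))
```

```text
pos [610.1  79.  390.5] F [ 0.51  0.77 -0.02] t 7.4
shift cm [ 9.64 -5.45  0.  ] turn deg [-0.07  0.34 -0.03]
```

arm_command(
  rows=[
    [2,-1.1,0,0,0,0],
    [4,-2.2,0,0,0,0],
    [6,-3.3,0,0,0,0],
    [8,-4.4,0,0,0,0],
    [9.6,-5.4,0,0,0,0],
  ],
  jaw=0,
)

```text
t: 7.9
tcp_pos: [521.0, 10.7, 385.5]
tcp_rot: [-0.001, -0.076, 0.997, 0.0]
ft_force: [0.8, -0.2, 0.6]
grip_width: -0.003
```

arm_command(
  rows=[
    [0,0,2,0,0,0],
    [0,0,4,0,0,0],
    [0,0,6,0,0,0],
    [0,0,8,0,0,0],
    [0,0,10,0,0,0],
  ],
)

```text
t: 8.4
tcp_pos: [521.6, 11.2, 284.9]
tcp_rot: [-0.001, -0.076, 0.997, 0.0]
ft_force: [0.2, -0.2, -0.1]
grip_width: -0.001
```

arm_command(
  rows=[
    [0,0,1,0,0,0],
    [0,0,2,0,0,0],
    [0,0,2.7,0,0,0],
    [0,0,2.7,0,0,0],
    [0,0,2.7,0,0,0],
  ],
)

```text
t: 8.9
tcp_pos: [522.6, 11.1, 260.4]
tcp_rot: [0.0, -0.076, 0.997, -0.0]
ft_force: [0.3, -0.2, -0.2]
grip_width: 0.001
```

Run:
```python
from h import *
im,m=snap('wrist','w4.png'); snap('side','s4.png')
delta([522,10.5,246],Rt(.152))
a=cv2.imread('pics/s4.png')[130:330,210:410]; cv2.imwrite('pics/s4c.png',cv2.resize(a,None,fx=3,fy=3))
```

```text
pos [522.8  11.  260.7] F [ 0.39 -0.51  0.39] t 9.0
shift cm [ 0.09 -0.04  1.47] turn deg [-0.03  0.08 -0.03]
```

View pics/s4c.png

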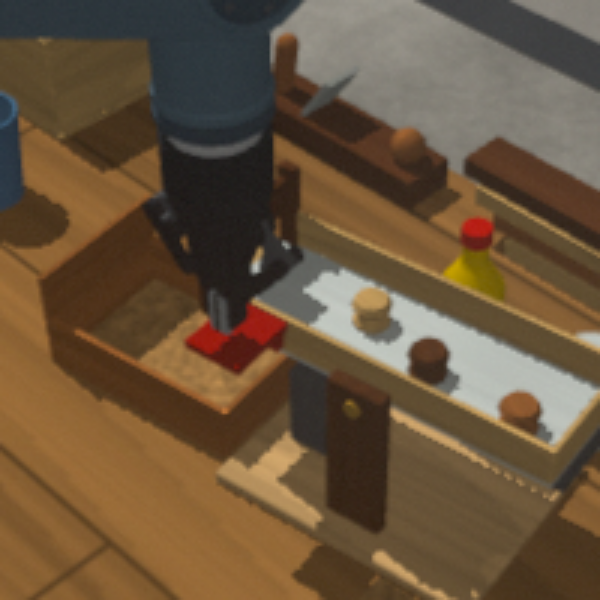

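View pics/w4.png

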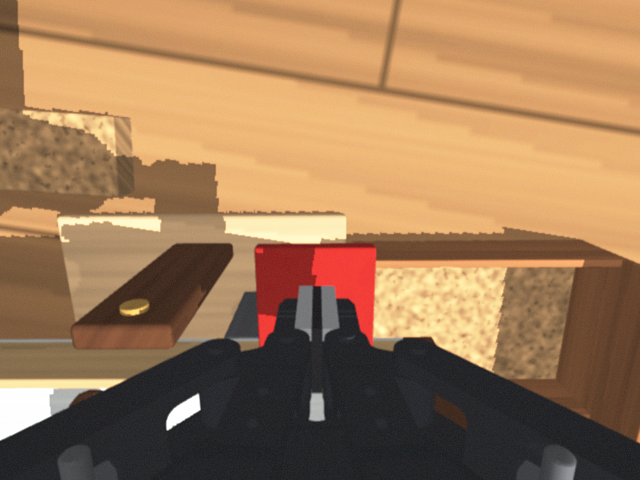

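arm_command(
  rows=[
    [0.4,0,0.3,0,0,0],
    [0.4,0,0.6,0,0,0],
    [0.4,0,0.9,0,0,0],
    [0.4,0,1.1,0,0,0],
    [0.4,0,1.2,0,0,0],
  ],
)

```text
t: 9.5
tcp_pos: [518.2, 10.5, 247.8]
tcp_rot: [-0.0, -0.076, 0.997, 0.0]
ft_force: [-2.4, 0.5, 4.8]
grip_width: 0.001
```

arm_command(
  rows=[
    [0,0,0.1,0,0,0],
    [0,0,0.2,0,0,0],
    [0,0,0.3,0,0,0],
    [0,0,0.4,0,0,0],
    [0,0,0.5,0,0,0],
  ],
)

```text
t: 10.0
tcp_pos: [518.3, 11.3, 243.6]
tcp_rot: [0.0, -0.076, 0.997, 0.001]
ft_force: [-3.7, 5.0, 7.9]
grip_width: -0.003
```

arm_command(
  rows=[
    [0,0,0.1,0,0,0],
    [0,0,0.2,0,0,0],
    [0,0,0.3,0,0,0],
    [0,0,0.4,0,0,0],
    [0,0,0.5,0,0,0],
  ],
)

```text
t: 10.5
tcp_pos: [518.6, 11.6, 238.8]
tcp_rot: [0.001, -0.076, 0.997, 0.001]
ft_force: [-2.6, 5.7, 7.6]
grip_width: -0.0
```

arm_command(
  rows=[
    [0,0.04,0.1,0,0,0],
    [0,0.08,0.2,0,0,0],
    [0,0.12,0.3,0,0,0],
    [0,0.16,0.4,0,0,0],
    [0,0.2,0.5,0,0,0],
  ],
)

```text
t: 11.0
tcp_pos: [518.4, 13.2, 233.7]
tcp_rot: [0.001, -0.076, 0.997, 0.001]
ft_force: [-0.8, 3.0, 5.5]
grip_width: 0.003
```

arm_command(
  rows=[
    [0,0.02,0.1,0,0,0],
    [0,0.04,0.2,0,0,0],
    [0,0.06,0.3,0,0,0],
    [0,0.08,0.4,0,0,0],
    [0,0.1,0.5,0,0,0],
  ],
)

```text
t: 11.5
tcp_pos: [518.2, 14.2, 228.6]
tcp_rot: [0.001, -0.076, 0.997, 0.001]
ft_force: [-1.2, 4.0, 7.1]
grip_width: 0.0
```

arm_command(
  rows=[
    [0,0.02,0.1,0,0,0],
    [0,0.04,0.2,0,0,0],
    [0,0.06,0.3,0,0,0],
    [0,0.08,0.4,0,0,0],
    [0,0.1,0.5,0,0,0],
  ],
)

```text
t: 12.0
tcp_pos: [518.1, 15.0, 223.6]
tcp_rot: [0.001, -0.076, 0.997, 0.0]
ft_force: [-0.1, 2.3, 5.4]
grip_width: 0.003
```

arm_command(
  rows=[
    [0,0.01,0.1,0,0,0],
    [0,0.02,0.2,0,0,0],
    [0,0.03,0.3,0,0,0],
    [0,0.04,0.4,0,0,0],
    [0,0.05,0.5,0,0,0],
  ],
)

```text
t: 12.5
tcp_pos: [518.0, 15.4, 218.2]
tcp_rot: [0.001, -0.076, 0.997, 0.0]
ft_force: [-0.2, 4.2, 5.6]
grip_width: 0.002
```

arm_command(
  rows=[
    [0,0.01,0.1,0,0,0],
    [0,0.02,0.2,0,0,0],
    [0,0.03,0.3,0,0,0],
    [0,0.04,0.4,0,0,0],
    [0,0.05,0.5,0,0,0],
  ],
)

```text
t: 13.0
tcp_pos: [517.9, 15.6, 213.0]
tcp_rot: [0.0, -0.076, 0.997, 0.0]
ft_force: [0.9, 5.6, 5.0]
grip_width: 0.002
```

arm_command(
  rows=[
    [0,0.02,0.06,0,0,0],
    [0,0.04,0.12,0,0,0],
    [0,0.05,0.18,0,0,0],
    [0,0.06,0.24,0,0,0],
    [0,0.07,0.3,0,0,0],
  ],
)

```text
t: 13.5
tcp_pos: [517.8, 15.9, 210.0]
tcp_rot: [0.0, -0.076, 0.997, -0.0]
ft_force: [2.7, 2.0, 3.5]
grip_width: 0.0
```

arm_command(
  rows=[
    [0,0.0,0.06,0,0,0],
    [0,0.0,0.12,0,0,0],
    [0,0.0,0.18,0,0,0],
    [0,0.0,0.24,0,0,0],
    [0,0.0,0.3,0,0,0],
  ],
)

```text
t: 14.0
tcp_pos: [517.5, 15.9, 206.9]
tcp_rot: [0.0, -0.076, 0.997, -0.0]
ft_force: [1.7, 1.6, 4.3]
grip_width: 0.001
```

arm_command(
  rows=[
    [0,0.0,0.06,0,0,0],
    [0,0.0,0.12,0,0,0],
    [0,0.0,0.18,0,0,0],
    [0,0.0,0.24,0,0,0],
    [0,0.0,0.3,0,0,0],
  ],
)

```text
t: 14.5
tcp_pos: [517.3, 16.0, 203.7]
tcp_rot: [-0.0, -0.076, 0.997, -0.0]
ft_force: [1.3, -0.1, 4.4]
grip_width: 0.004
```

arm_command(
  rows=[
    [0,0.0,0.06,0,0,0],
    [0,0.0,0.12,0,0,0],
    [0,0.0,0.18,0,0,0],
    [0,0.0,0.24,0,0,0],
    [0,0.0,0.3,0,0,0],
  ],
)

```text
t: 15.0
tcp_pos: [517.5, 15.8, 201.5]
tcp_rot: [-0.0, -0.076, 0.997, -0.0]
ft_force: [-2.4, -1.6, 11.1]
grip_width: 0.0
```

arm_command(
  rows=[
    [0,0.0,0.04,0,0,0],
    [0,0.0,0.07,0,0,0],
    [0,0.0,0.07,0,0,0],
    [0,0.0,0.07,0,0,0],
    [0,0.0,0.07,0,0,0],
  ],
)

```text
t: 15.5
tcp_pos: [517.5, 15.7, 201.3]
tcp_rot: [-0.0, -0.076, 0.997, -0.001]
ft_force: [-3.2, -1.4, 13.4]
grip_width: 0.0
```

Run:
```python
from h import *
print(env.state()['ft_force']);snap('side','s5.png');snap('top','t5.png');print(env.state()['ft_force'],env.state()['tcp_pos'])
a=cv2.imread('pics/s5.png')[130:330,210:410]; b=cv2.imread('pics/t5.png')[160:290,200:440]
cv2.imwrite('pics/s5c.png',cv2.resize(a,None,fx=3,fy=3));cv2.imwrite('pics/t5c.png',cv2.resize(b,None,fx=3,fy=3))
```

```text
[-3.20652846 -1.39276429 13.39978467]
[-3.67814068 -2.15789966 12.84317713] [517.48578034  15.66454158 201.24330069]
```

View pics/s5c.png

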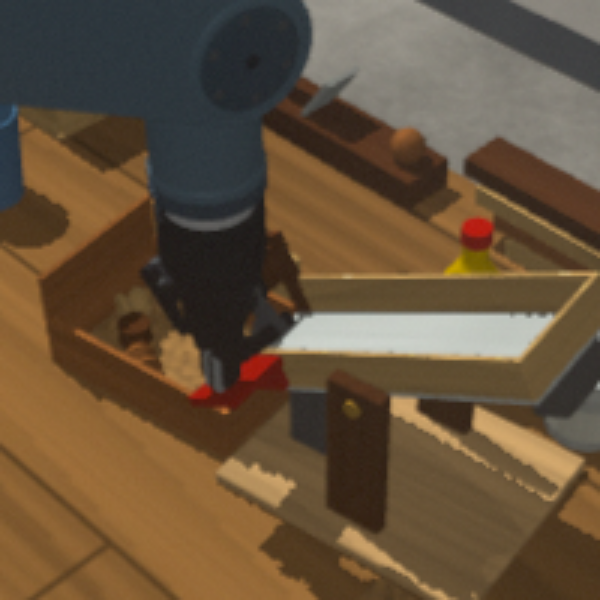

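View pics/t5c.png

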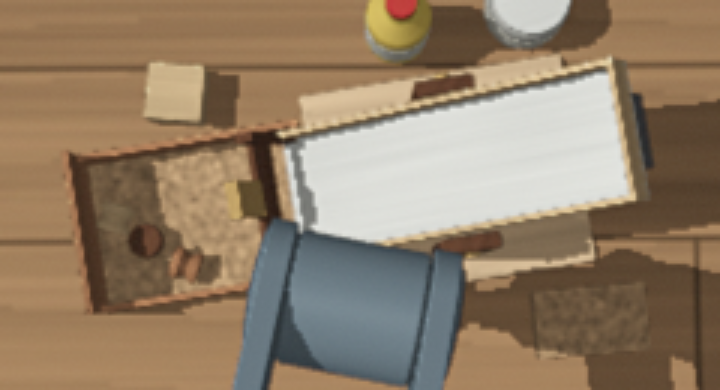

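Tray empties; the dark and brown knobs show in the box (top crop (147,240), (185,263)), while the pale one isn't visible yet. I'll keep holding.

arm_command(
  rows=[
    [0,0,0,0,0,0],
    [0,0,0,0,0,0],
    [0,0,0,0,0,0],
    [0,0,0,0,0,0],
    [0,0,0,0,0,0],
  ],
)

```text
t: 16.1
tcp_pos: [517.5, 15.7, 201.3]
tcp_rot: [-0.0, -0.076, 0.997, -0.001]
ft_force: [-2.4, -1.7, 13.9]
grip_width: -0.002
```

arm_command(
  rows=[
    [0,0,0,0,0,0],
    [0,0,0,0,0,0],
    [0,0,0,0,0,0],
    [0,0,0,0,0,0],
    [0,0,0,0,0,0],
  ],
)

```text
t: 16.6
tcp_pos: [517.5, 15.7, 201.2]
tcp_rot: [-0.0, -0.076, 0.997, -0.001]
ft_force: [-3.3, -1.7, 13.3]
grip_width: -0.004
```

arm_command(
  rows=[
    [0,0,0,0,0,0],
    [0,0,0,0,0,0],
    [0,0,0,0,0,0],
    [0,0,0,0,0,0],
    [0,0,0,0,0,0],
  ],
)

```text
t: 17.1
tcp_pos: [517.5, 15.7, 201.3]
tcp_rot: [-0.0, -0.076, 0.997, -0.001]
ft_force: [-3.9, -2.3, 12.5]
grip_width: -0.002
```

arm_command(
  rows=[
    [0,0,0,0,0,0],
    [0,0,0,0,0,0],
    [0,0,0,0,0,0],
    [0,0,0,0,0,0],
    [0,0,0,0,0,0],
  ],
)

```text
t: 17.6
tcp_pos: [517.5, 15.7, 201.3]
tcp_rot: [-0.0, -0.076, 0.997, -0.001]
ft_force: [-3.4, -1.8, 14.1]
grip_width: 0.0
```

arm_command(
  rows=[
    [0,0,0,0,0,0],
    [0,0,0,0,0,0],
    [0,0,0,0,0,0],
    [0,0,0,0,0,0],
    [0,0,0,0,0,0],
  ],
)

```text
t: 18.1
tcp_pos: [517.5, 15.6, 201.3]
tcp_rot: [-0.0, -0.076, 0.997, -0.001]
ft_force: [-4.1, -1.7, 12.8]
grip_width: 0.003
```

Run:
```python
from h import *
snap('wrist','w6.png');snap('side','s6.png');print(env.state()['ft_force'],env.state()['tcp_pos'])
a=cv2.imread('pics/s6.png')[130:330,210:410]
cv2.imwrite('pics/s6c.png',cv2.resize(a,None,fx=3,fy=3))
```

```text
[-3.90953889 -1.0882297  13.43700655] [517.50453179  15.67401707 201.25686122]
```

View pics/w6.png

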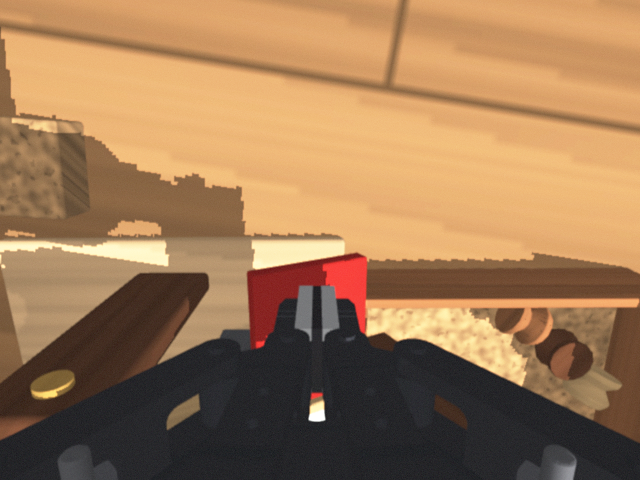

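View pics/s6c.png

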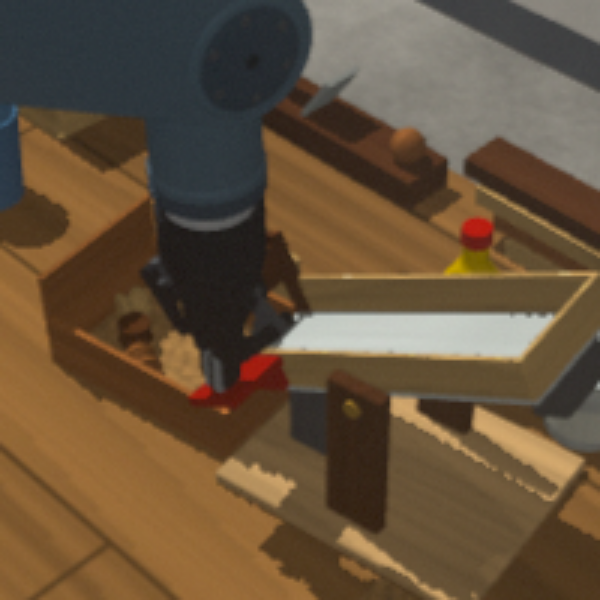

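All three knobs are in the box (wrist: brown (525,322), dark (563,355), pale (600,390)). The force stayed at 12.5–14 N throughout. Next I'll let the tray up gently.

arm_command(
  rows=[
    [0,0,-0.2,0,0,0],
    [0,0,-0.4,0,0,0],
    [0,0,-0.6,0,0,0],
    [0,0,-0.8,0,0,0],
    [0,0,-1,0,0,0],
  ],
)

```text
t: 18.7
tcp_pos: [517.2, 16.3, 210.0]
tcp_rot: [-0.0, -0.076, 0.997, 0.0]
ft_force: [0.7, 0.7, 3.0]
grip_width: 0.0
```

arm_command(
  rows=[
    [0,0,-0.2,0,0,0],
    [0,0,-0.4,0,0,0],
    [0,0,-0.6,0,0,0],
    [0,0,-0.8,0,0,0],
    [0,0,-1,0,0,0],
  ],
)

```text
t: 19.2
tcp_pos: [517.4, 16.1, 220.3]
tcp_rot: [-0.0, -0.076, 0.997, -0.0]
ft_force: [-1.3, 0.6, 2.9]
grip_width: -0.004
```

arm_command(
  rows=[
    [0,-0.05,-0.2,0,0,0],
    [0,-0.1,-0.4,0,0,0],
    [0,-0.15,-0.6,0,0,0],
    [0,-0.2,-0.8,0,0,0],
    [0,-0.25,-1,0,0,0],
  ],
)

```text
t: 19.7
tcp_pos: [517.9, 13.8, 230.4]
tcp_rot: [-0.0, -0.076, 0.997, 0.0]
ft_force: [-1.5, 5.0, 3.9]
grip_width: -0.0
```

arm_command(
  rows=[
    [0,-0.05,-0.2,0,0,0],
    [0,-0.1,-0.4,0,0,0],
    [0,-0.15,-0.6,0,0,0],
    [0,-0.2,-0.8,0,0,0],
    [0,-0.25,-1,0,0,0],
  ],
)

```text
t: 20.2
tcp_pos: [518.3, 11.1, 240.4]
tcp_rot: [0.0, -0.076, 0.997, -0.0]
ft_force: [-1.7, 3.6, 4.2]
grip_width: 0.001
```

arm_command(
  rows=[
    [0,0,-0.2,0,0,0],
    [0,0,-0.4,0,0,0],
    [0,0,-0.6,0,0,0],
    [0,0,-0.8,0,0,0],
    [0,0,-1,0,0,0],
  ],
)

```text
t: 20.7
tcp_pos: [518.1, 11.1, 249.9]
tcp_rot: [-0.0, -0.076, 0.997, 0.0]
ft_force: [-0.5, 0.3, -0.2]
grip_width: -0.0
```

arm_command(
  rows=[
    [0,0,-2,0,0,0],
    [0,0,-4,0,0,0],
    [0,0,-6,0,0,0],
    [0,0,-8,0,0,0],
    [0,0,-10,0,0,0],
  ],
)

```text
t: 21.2
tcp_pos: [517.8, 11.4, 350.4]
tcp_rot: [-0.001, -0.076, 0.997, 0.0]
ft_force: [0.5, -1.2, 0.2]
grip_width: 0.001
```

arm_command(
  rows=[
    [4,0,0,0,0,0],
    [8,0,0,0,0,0],
    [12,0,0,0,0,0],
    [16,0,0,0,0,0],
    [16,0,0,0,0,0],
  ],
)

```text
t: 21.7
tcp_pos: [356.7, -12.5, 349.5]
tcp_rot: [-0.0, -0.075, 0.997, 0.0]
ft_force: [0.2, 1.2, 0.2]
grip_width: 0.003
```

arm_command(
  rows=[
    [0,0,0,0,0,0],
    [0,0,0,0,0,0],
    [0,0,0,0,0,0],
    [0,0,0,0,0,0],
    [0,0,0,0,0,0],
  ],
)

```text
t: 22.2
tcp_pos: [360.5, -12.9, 349.9]
tcp_rot: [-0.0, -0.076, 0.997, 0.0]
ft_force: [0.2, 0.3, 0.1]
grip_width: 0.002
```

Run:
```python
from h import *
snap('side','s7.png');snap('top','t7.png');print(env.state()['ft_force'],env.state()['tcp_pos'],env.state()['t'])
a=cv2.imread('pics/s7.png')[130:330,210:410]; b=cv2.imread('pics/t7.png')[160:290,200:440]
cv2.imwrite('pics/s7c.png',cv2.resize(a,None,fx=3,fy=3));cv2.imwrite('pics/t7c.png',cv2.resize(b,None,fx=3,fy=3))
```

```text
[ 0.71201456  0.28360198 -0.1610226 ] [360.30011967 -12.88789588 349.99140481] 22.3
```

View pics/s7c.png

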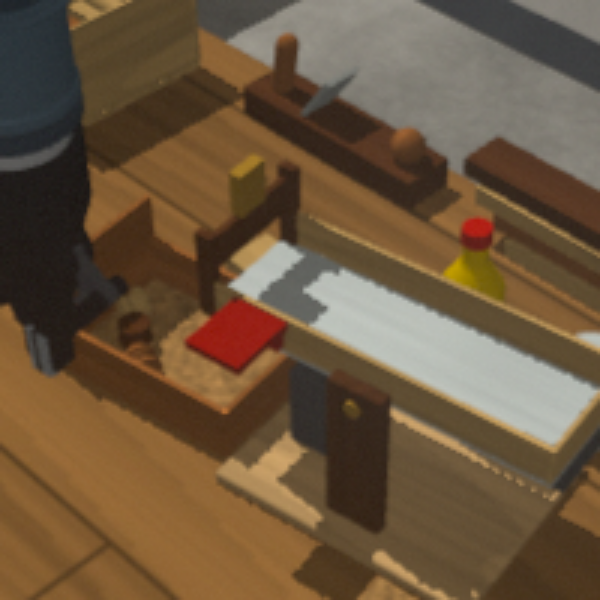

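View pics/t7c.png

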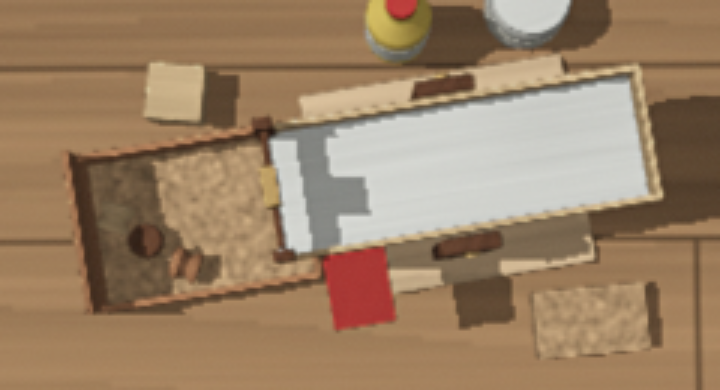

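View pics/t7.png

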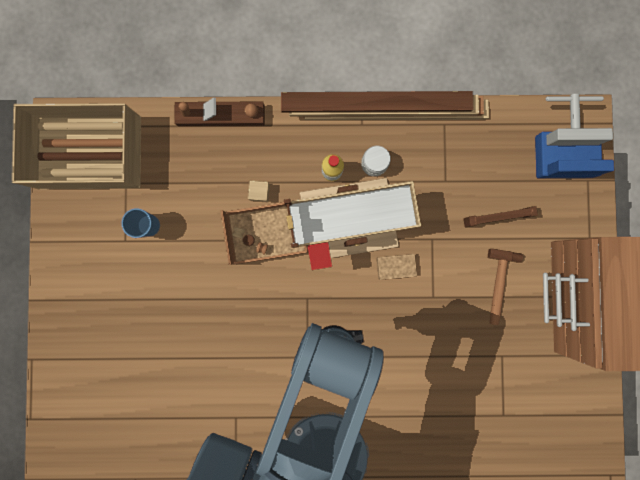

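Run:
```python
from h import *
b=cv2.imread('pics/t7.png')[205:270,218:290]; s=cv2.imread('pics/s7.png')[190:280,220:300]
b=cv2.convertScaleAbs(cv2.resize(b,None,fx=5.5,fy=5.5,interpolation=2),alpha=1.7);s=cv2.convertScaleAbs(cv2.resize(s,None,fx=5,fy=5,interpolation=2),alpha=1.7)
c=np.zeros((460,800,3),np.uint8);c[:b.shape[0],:b.shape[1]]=b;c[:450,400:]=s;cv2.imwrite('pics/d.png',c)
```

```text
(no output)
```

View pics/d.png

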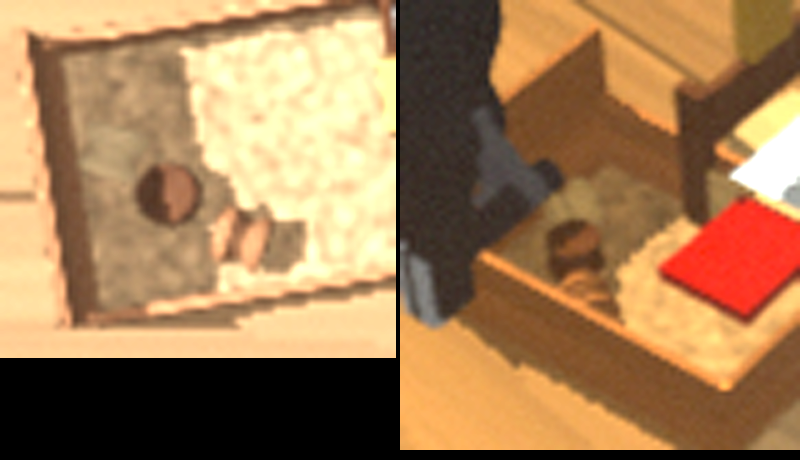

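Run:
```python
from h import *
m=env.camera_model('top'); p=.152; X=np.array([np.cos(p),np.sin(p)]);Y=np.array([-np.sin(p),np.cos(p)])
c=np.array([578.7,245.5])-100*Y
for n,u,v in(('pale',105,150),('dark',168,193),('brown',240,237)):
    q=plane(m,218+u/5.5,205+v/5.5,20)[:2]-c; print(n,(q@X).round(),(q@Y).round())
a,b=cv2.imread('pics/top0.png'),cv2.imread('pics/t7.png')
for n,(x0,y0,x1,y1) in dict(glue=(320,152,346,182),tin=(360,145,392,177),cork=(380,255,412,278),offcut=(247,180,268,202),mallet=(485,245,527,290),rack=(462,205,545,228),cup=(120,208,160,240)).items():
    print(n,np.abs(a[y0:y1,x0:x1].astype(int)-b[y0:y1,x0:x1]).mean().round(2),end='; ')
env.sign_off(); print(env.state()['t'])
```

```text
pale 15.0 84.0
dark -11.0 57.0
brown -37.0 26.0
glue 2.23; tin 2.54; cork 2.56; offcut 2.62; mallet 2.28; rack 2.1; cup 2.06; the job is handed in; nothing more can be done
the job is handed in; nothing more can be done
```

The job is done and handed in, about 22 s into the run. All three knobs are in the catch box, the tray is back level, the gate is up, and the arm is clear.

- **Gate:** I pinched the brass tab and pulled the gate up until it met its top stop. The pull climbed to about 16 N, after about 31 mm of measured lift. The pictures then showed it about 32 mm higher than at the start, and it stayed up after release.
- **Tray:** I pressed the ledge down with the shut fingertips and met the stop after about 46 mm. I held it there for about 3 s; the vertical force read 12.5–14.1 N (about 13–15 N in total), never near 25 N. I then let the tray rise slowly and moved the arm clear.
- **Knobs:** In the box frame, from the top picture (x, y in mm), I put the pale one at (15, 84), the dark one at (-11, 57) and the brown one at (-37, 26). The pale knob lies in shade close to the far wall. It is faint in the top picture, so its y, against a limit of 95, is the least certain figure.
- **Other things on the bench:** None of them changed visibly between the first and last top pictures.

No check failed. The gate reading and each knob's height inside the box come from the pictures and forces only.

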